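# Find and seat the rocking pot cover

### The job

One of the four yellow covers in the blue tray is not seated: press each lightly near its edge with a fingertip until you find the one that rocks, then push that one firmly down in its middle until it is fully home. Press the sound covers only lightly (a hard push crushes the foam under them), do not lift any cover, and leave everything else standing where it is.

Things in the scene. Friction and masses are not known exactly. Their poses are not given: they have to be found in the camera images.
- tray_mid (a point): centre of the deck (top face) of the blue tray, a fixed block 230 x 330 x 62 mm (its x, y, z); x, y along its sides. Its four round wells (83 mm wide) lie at x = +-55, y = +-55 mm from this point. Each well holds one of four identical covers, standing on a hidden cup that rests on foam.
- cover_1_top (a point): centre of the top of cover 1. A flat yellow disc with an orange ring on top, 80 mm across, 22 mm thick, about 80 g; z points up out of its top. It sits in its well with 1 to 2 mm play, its top 10 to 16 mm above the deck. Heights differ from well to well and tell nothing; all covers start level, the loose one too, and any of the four may be the loose one.
- cover_2_top (a point): centre of the top of cover 2. Identical to cover 1. Any SOUND cover, pressed anywhere up to 31 mm from its middle, only sinks on its foam, some 2.5 N per mm, stays near enough level (under 0.05 rad) and comes back up when released.
- cover_3_top (a point): centre of the top of cover 3. Identical to cover 1. The LOOSE cover, whichever it is, stands on a catch (a post 10 mm wide) under its middle, 5 mm above its seat: pressed 3 to 4 mm down at 25 to 31 mm from its middle it tips by about 0.1 to 0.17 rad under only 1 to 5 N; released, it falls level again.
- cover_4_top (a point): centre of the top of cover 4. Identical to cover 1. The LOOSE cover, whichever it is, pressed in its middle, feels like a sound one until, at about 14 N and 6 mm of foam travel, the catch gives way: it then goes down 5 mm more onto its seat and stays there when released.
- seat (a joint): how far the catch under the loose cover has been pushed down, m: 0 at the start, 0.005 fully home; it stays where it is left. Which well it is in is not told.
- foam_a (a joint): how far one of the three sound covers' cups is pushed down into its foam at the moment, m: 0 untouched, 0.0045 (about 11 N) is the most it may take. Letters do not follow the cover numbers; which well is not told.
- foam_b (a joint): how far one of the three sound covers' cups is pushed down into its foam at the moment, m: 0 untouched, 0.0045 (about 11 N) is the most it may take. Letters do not follow the cover numbers; which well is not told.
- foam_c (a joint): how far one of the three sound covers' cups is pushed down into its foam at the moment, m: 0 untouched, 0.0045 (about 11 N) is the most it may take. Letters do not follow the cover numbers; which well is not told.
- vial_mid (a point): bystander, about its middle: small amber glass bottle with white cap, 24 mm wide, 46 mm tall, standing loose on the deck between the four covers.
- spatula_mid (a point): bystander, about its middle: loose blue-handled steel spatula, 160 x 16 x 10 mm, lying along x on the deck beside the covers.
- glue_mid (a point): bystander, about its middle: white glue bottle, red band, blue nozzle, 60 mm wide, 151 mm tall.
- dropper_mid (a point): bystander, about its middle: clear bottle with blue filling and white nozzle, 44 mm wide, 102 mm tall.
- polisher_mid (a point): bystander, about its middle: yellow and black cordless polisher lying on the table, 240 x 60 x 50 mm.
- jar_mid (a point): bystander, about its middle: glass jar with white lid, 68 mm wide, 76 mm tall.
There are look-alikes about, which are no part of the job. Leave any green or pink look-alike of the part that bears cover_1_top alone.

How it is judged:
By the outcome, as a careful person would: the job done as asked, in the order asked, and still so for the second after the job is handed in, with the robot touching nothing.
It also fails if it takes over 58 s, if anything falls off the work surface, if the arm or the gripper's body presses on something with over 40 N, if the wrist force passes 120 N, or if a joint passes its speed limit or range.

### The arm

A 6-joint arm with a two-finger parallel gripper is mounted at the origin on the work surface. World frame = base frame: x ahead of the robot, y to its left, z up, the work surface at z = 0. Lengths are in m, angles in rad, forces in N, time in s.
With the tool pointing down it reaches from about 0.375 to 0.9 m from the base axis. Payload 3.1 kg.
Tool frame: the origin (TCP) lies between the finger pads; the fingertips stand 22 mm ahead of it and the grasp point (between the pads) lies 3 mm ahead of it; z points along the fingers, y is the line along which they close (so a half turn about z gives the same grasp; the last joint's range is limited). The gripper opens to 87 mm and grips with 3 to 60 N. Pads are 19 mm wide; open, the fingers measure 117 mm over their backs; the gripper's body (75 mm by 190 mm) begins 51 mm behind the grasp point.
Start: joints at [-1.369, 0.527, 1.433, -0, 1.181, -0.178], TCP at [0.232, -0.58, 0.245] pointing down, gripper open.
Joint ranges: [-3.08, 3.08], [-0.75, 2.2], [0.22, 2.44], [-1.43, 4.57], [0, 2.65], [-2.85, 2.85]. Speed limits (rad/s): [2.79, 2.79, 3.14, 3.14, 3.14, 3.14].

### API

Orientations are given as a unit quaternion [x, y, z, w].
In Python, from rig import robot gives the robot as it stands.
- The arm moves only by the tool move_arm, never from a script. Its argument "series" is text: rows parted by semicolons, each of 6 numbers parted by spaces: the shift along the tool's x, y, z in mm, then the turn, a rotation vector about the tool's x, y, z in degrees. In form: dx dy dz ax ay az; .... A call has 1 to 8 rows; each row is the pose to reach, as a shift and turn from the pose commanded when the call began, along the tool's axes at that moment; what a row does not reach only later rows make up. A row lasts 1/12 s, in which the tool goes at most 41.7 mm and 7.16 degrees, less where a joint would pass 70% of its speed; a pose out of reach is approached as far as the arm can. A call with a gripper value outside its range is refused whole. "jaw" is the opening, from 0 (shut) to 1 (fully open), set as the call begins (left out, the last holds). The fingers move at their own pace and stop on an object; "newtons" is the grip in N (left out, the last holds). Time passes only in rows, so rows that repeat a pose let the fingers close. It gives the time, the measured TCP pose, the force, the opening and the grip force at its end, in the units of the state.
- robot.get_obs(): the state, without advancing time (a new reading comes with each control period).
- robot.camera(name): name is "scene" or "top" or "wrist"; returns a dict with "img" (420x560x3 uint8, red, green, blue), "mtx" (3x3 intrinsics, pixels), "world_to_cam" (4x4, takes a point from world to camera coordinates). Camera axes: x right, y down, z forward; pixel columns grow to the right and rows downward; lengths in m; the calibration is good to about 2 mm. A picture is of the moment at which its call begins. There is no depth.
- robot.hand_in(): hands the job in; it is judged then, once.
Trained networks look in a picture, given as the dict that the camera call returned (one of the last four; its "shot" number tells which), for a name from the list of things; names that differ only in an ending like _2 or _b are one class to them, and where a whole thing is asked for, a point or a joint stands for the part that bears it (a point fixed in the world has none). Each returns a list of dicts, best first, with "p" (0 to 1); they miss things now and then, are a little off and sometimes report something else, mostly with a low value. They report only what shows in the picture. A call takes as long as a camera call. They do not tell look-alikes from the thing itself.
- robot.search_frame(picture, thing): "xyz" ([x, y, z] in m, in world coordinates, good to about 4 mm: the middle of the surface that is visible of it).
- robot.tip_of(picture, thing): "xyz" ([x, y, z] in m, in world coordinates, good to about 4 mm: a listed point, or the origin of a listed thing).
The state is a dict: "time": time; "q": joint angles; "joint_velocities": joint speeds; "joint_torque": joint torques, N m; "position": TCP position; "tool_rot": TCP orientation; "ft_force": force on the tool from outside, world axes, zero at the start; "moment": the same for the moment, N m; "grip_width": finger opening in m; "grip_force": force on a finger pad.
Only numpy, scipy, OpenCV 4.12 (cv2) and the standard library are available. Lean on these libraries where they do the work, as an engineer would, in place of code of your own. Each camera call takes 0.05 s, during which the arm holds its last target. There are 200 camera calls.

## Working session

There is one attempt and no reset: what is moved stays moved. The work goes in short steps, Python scripts to look and compute and a tool call to move; the robot and the scene stay as the last step left them, time stands still between calls to the robot, and variables do not carry over. Pictures are saved under pics/ and viewed, at most 10 in all, crops included, and the job is handed in when it is done.

Besides the shell and the picture viewer there is one more tool, called after "Request:" in YAML: its name, and indented under it one key for each argument. move_arm: Moves the arm, as the interface text tells. Its arguments: {"type":"object","properties":{"series":{"type":"string"},"jaw":{"type":"number"},"newtons":{"type":"number"}},"required":["series"]}

```bash
mkdir -p pics
python3 - <<'E'
from rig import robot
import cv2,numpy as np
o=robot.get_obs();print(o['time'],o['position'],o['tool_rot'],o['ft_force'],o['grip_width'])
ims=[]
for n in ['scene','top']:
    c=robot.camera(n);cv2.imwrite(f'pics/{n}0.png',c['img'][:,:,::-1])
    M=c['mtx']@c['world_to_cam'][:3]
    for t in ['cover_1_top','tray_mid','vial_mid','glue_mid','dropper_mid','spatula_mid','jar_mid','polisher_mid']:
        for d in robot.tip_of(c,t)[:7]:
            p=M@np.r_[d['xyz'],1];print(n,t,np.round(d['xyz'],3),round(d['p'],2),np.round(p[:2]/p[2]))
E
```

```text
0.0 [ 0.23160886 -0.57977535  0.24356347] [ 9.82021553e-01  1.88765752e-01 -6.59109006e-06 -1.07673562e-03] [-0.65830501 -0.207836   -0.3309011 ] 0.08715012011356175
scene cover_1_top [ 0.311 -0.161  0.018] 0.92 [258. 179.]
scene cover_1_top [0.475 0.094 0.081] 0.89 [342. 204.]
scene cover_1_top [0.316 0.205 0.022] 0.65 [393. 197.]
scene cover_1_top [0.545 0.334 0.025] 0.62 [453. 263.]
scene tray_mid [0.54  0.052 0.062] 0.88 [316. 224.]
scene vial_mid [0.546 0.044 0.085] 0.56 [313. 216.]
scene glue_mid [0.428 0.352 0.059] 0.82 [462. 219.]
scene dropper_mid [0.654 0.313 0.044] 0.72 [447. 292.]
scene spatula_mid [0.517 0.188 0.067] 0.93 [383. 227.]
scene jar_mid [ 0.628 -0.346  0.039] 0.61 [133. 225.]
scene polisher_mid [ 0.438 -0.41   0.021] 0.88 [155. 187.]
top cover_1_top [ 0.309 -0.161  0.025] 0.87 [314. 275.]
top cover_1_top [0.539 0.329 0.024] 0.66 [158. 200.]
top cover_1_top [0.316 0.208 0.022] 0.62 [194. 272.]
top tray_mid [0.546 0.049 0.06 ] 0.63 [247. 197.]
top vial_mid [0.548 0.049 0.09 ] 0.55 [246. 194.]
top vial_mid [0.545 0.052 0.061] 0.18 [246. 197.]
top glue_mid [0.432 0.353 0.064] 0.63 [145. 233.]
top dropper_mid [0.609 0.014 0.075] 0.72 [258. 175.]
top dropper_mid [0.65  0.318 0.044] 0.58 [162. 164.]
top spatula_mid [0.521 0.187 0.068] 0.48 [201. 204.]
top jar_mid [ 0.627 -0.347  0.039] 0.64 [373. 173.]
top polisher_mid [ 0.437 -0.411  0.021] 0.68 [394. 234.]
```

View pics/top0.png

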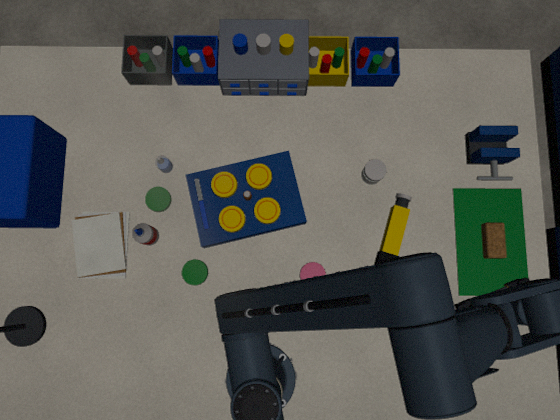

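View pics/scene0.png

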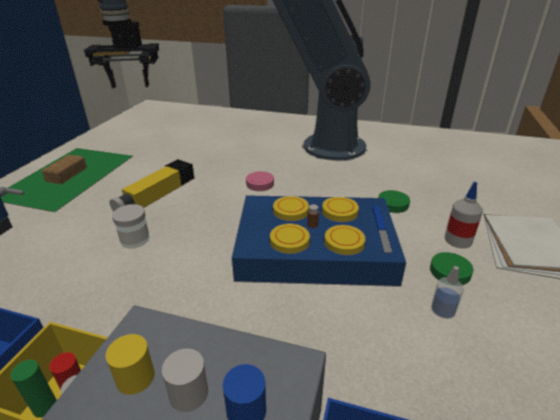

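Top view: four yellow covers in the blue tray at about (224,184), (259,176), (231,218) and (267,210). Look-alikes that I leave alone are green at (158,199) and (195,272), and pink at (313,272). The yellow discs in the tray fit the description. Next I segment the yellow discs in both views and triangulate them.

```bash
cat > m.py <<'E'
from rig import robot
import cv2,numpy as np
def covers(n):
    c=robot.camera(n);P=c['mtx']@c['world_to_cam'][:3]
    h=cv2.cvtColor(c['img'],cv2.COLOR_RGB2HSV)
    m=cv2.inRange(h,(10,120,60),(35,255,255));m=cv2.morphologyEx(m,cv2.MORPH_CLOSE,np.ones((5,5)))
    return c,P,m
E
python3 - <<'E'
from m import *
import itertools
seeds={'top':[(224,184),(259,176),(231,218),(267,210)],'scene':[(345,239),(290,238),(341,209),(291,208)]}
R={}
for n in seeds:
    c,P,m=covers(n);k,l,s,ce=cv2.connectedComponentsWithStats(m)
    out=[]
    for u,v in seeds[n]:
        i=l[v-2:v+3,u-2:u+3].max(); cn,_=cv2.findContours((l==i).astype('u1'),0,1); e=cv2.fitEllipse(cv2.convexHull(cn[0])); out.append(e[0]); print(n,(u,v),s[i],np.round(ce[i],1),np.round(e[0],1))
    R[n]=(P,out)
X=[]
for a,b in zip(R['top'][1],R['scene'][1]):
    x=cv2.triangulatePoints(R['top'][0],R['scene'][0],np.array(a),np.array(b));x=(x[:3]/x[3])[:,0];X.append(x);print(np.round(x,4))
X=np.array(X);print('mid',X.mean(0)); 
for i,j in itertools.combinations(range(4),2): d=X[i]-X[j];print(i,j,np.linalg.norm(d),np.degrees(np.arctan2(d[1],d[0])))
# crop
c=robot.camera('top');cv2.imwrite('pics/crop.png',cv2.resize(c['img'][140:260,140:330,::-1],None,fx=4,fy=4,interpolation=2))
E
```

```text
top (224, 184) [211 172  26  26 538] [223.7 184.2] [223.8 184.2]
top (259, 176) [246 163  26  27 532] [258.6 176. ] [258.6 176. ]
top (231, 218) [219 206  26  26 550] [231.5 218.4] [231.5 218.4]
top (267, 210) [254 197  27  27 554] [266.9 210. ] [266.9 210. ]
scene (345, 239) [ 323  197   42   57 1690] [342.5 226.1] [342.5 225.5]
scene (290, 238) [ 270  196   48   57 1729] [290.6 224.8] [291.2 224.2]
scene (341, 209) [ 323  197   42   57 1690] [342.5 226.1] [342.5 225.5]
scene (291, 208) [ 270  196   48   57 1729] [290.6 224.8] [291.2 224.2]
[0.577  0.1139 0.0959]
[0.6025 0.0118 0.0961]
[0.482  0.0987 0.0273]
[ 0.5094 -0.0129  0.0272]
mid [0.54270029 0.05287464 0.06162859]
0 1 0.10518966886175649 104.04515612598205
0 2 0.11819829930281639 9.066335265720243
0 3 0.15923642509416416 61.93313853293075
1 2 0.1637352206044314 -35.78624047492863
1 3 0.11840499860071965 14.861248413311076
2 3 0.11491207314360291 103.80319366335686
```

View pics/crop.png

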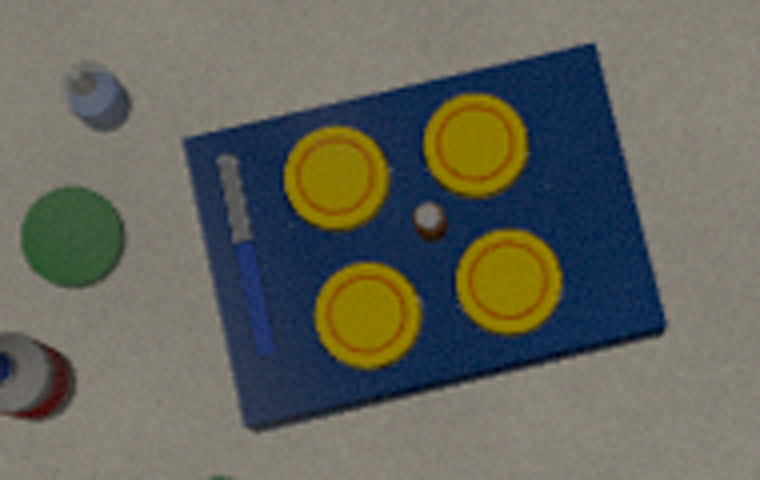

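The crop shows the four yellow covers with the vial between them and the spatula on the left of the deck. The two scene blobs merged front to back, so I redo that view without the closing step and check against the top rays.

Run:
```python
from m import *
seeds={'top':[(224,184),(259,176),(231,218),(267,210)],'scene':[(345,239),(290,238),(341,209),(291,208)]}
R={}
for n in seeds:
    c,P,m=covers(n)
    h=cv2.cvtColor(c['img'],cv2.COLOR_RGB2HSV)
    if n=='scene': # top faces are the bright part
        m=cv2.inRange(h,(10,120,1),(35,255,255)); print([h[y,345].tolist() for y in range(222,258,3)])
        m=cv2.inRange(h,(8,100,170),(35,255,255))
    k,l,s,ce=cv2.connectedComponentsWithStats(m); out=[]
    for u,v in seeds[n]:
        i=np.bincount(l[v-4:v+5,u-4:u+5].ravel(),minlength=k)[1:].argmax()+1
        cn,_=cv2.findContours((l==i).astype('u1'),0,1);e=cv2.fitEllipse(cv2.convexHull(max(cn,key=len)));out.append(e[0]);print(n,s[i],np.round(e[0],1),np.round(e[1],1))
    R[n]=(P,out,c)
for a,b in zip(R['top'][1],R['scene'][1]):
    x=cv2.triangulatePoints(R['top'][0],R['scene'][0],np.array(a),np.array(b));x=(x[:3]/x[3])[:,0]
    c=R['top'][2];W=np.linalg.inv(c['world_to_cam']);d=W[:3,:3]@np.linalg.inv(c['mtx'])@np.r_[a,1];o=W[:3,3]
    print(np.round(x,4),'ray z=.075',np.round(o+d*(.075-o[2])/d[2],4))
```

```text
top [211 172  26  26 538] [223.7 184.2] [25.8 26. ]
top [246 163  26  27 532] [258.6 176. ] [25.7 26.1]
top [219 206  26  26 549] [231.5 218.4] [26.1 26.3]
top [254 197  27  27 554] [266.9 210. ] [26.1 26.4]
[[111, 95, 86], [25, 122, 125], [21, 197, 168], [24, 190, 173], [25, 193, 169], [24, 194, 172], [25, 198, 170], [24, 199, 168], [24, 196, 168], [24, 183, 128], [25, 199, 100], [108, 68, 82]]
scene [332 229  26  15 262] [344.6 235.7] [14.4 25.1]
scene [277 225  26  17 264] [289.2 233.7] [16.7 24.1]
scene [329 200  23  11 176] [339.9 204.9] [10.7 22.3]
scene [280 199  22  11 170] [290.5 204.4] [11.  21.6]
[0.5813 0.1181 0.0747] ray z=.075 [0.5811 0.1184 0.075 ]
[0.6075 0.0113 0.0759] ray z=.075 [0.6075 0.012  0.075 ]
[0.4752 0.0912 0.0772] ray z=.075 [0.4754 0.092  0.075 ]
[ 0.502  -0.0152  0.0759] ray z=.075 [ 0.5021 -0.0146  0.075 ]
```

Request:
move_arm:
  series: "40 -30 0 0 0 0;80 -60 0 0 0 0;120 -90 0 0 0 0;120 -130 0 0 0 0;120 -170 0 0 0 0;120 -210 0 0 0 0;120 -250 0 0 0 0;120 -290 0 0 0 0"
  jaw: 0
  newtons: 10

```text
time: 1.82
position: [0.2386, -0.2734, 0.2446]
tool_rot: [0.982, 0.189, 0.0, 0.0]
ft_force: [0.6, 0.2, -0.1]
grip_width: 0.0417
grip_force: 0.0
```

Request:
move_arm:
  series: "40 -18 0 0 0 3;80 -35 0 0 0 6;120 -53 0 0 0 7.8;160 -70 10 0 0 7.8;200 -88 30 0 0 7.8;240 -106 50 0 0 7.8;277 -122 65 0 0 7.8;313 -138 80 0 0 7.8"

```text
time: 2.48
position: [0.4646, -0.0452, 0.1725]
tool_rot: [0.993, 0.122, 0.0, 0.0]
ft_force: [-0.7, -1.5, 0.0]
grip_width: 0.0008
grip_force: 0.0
```

Request:
move_arm:
  series: "0 0 0 0 0 0;0 0 10 0 0 0;0 0 30 0 0 0;0 0 45 0 0 0;0 0 55 0 0 0;0 0 55 0 0 0"

```text
time: 2.98
position: [0.4619, -0.047, 0.1167]
tool_rot: [0.993, 0.121, -0.002, -0.001]
ft_force: [-0.6, 0.2, 0.0]
grip_width: 0.0005
grip_force: 0.0
```

Run:
```python
from m import *
o=robot.get_obs();print(o['time'],o['position'],o['tool_rot'],o['ft_force'],np.abs(o['joint_velocities']).max())
c=robot.camera('wrist');cv2.imwrite('pics/w1.png',c['img'][:,:,::-1])
```

```text
2.9833 [ 0.46191712 -0.04697674  0.11672018] [ 9.92602864e-01  1.21391200e-01 -1.75694142e-03 -8.01965088e-04] [-0.602854    0.15940356  0.0325081 ] 0.03807497288000057
```

View pics/w1.png

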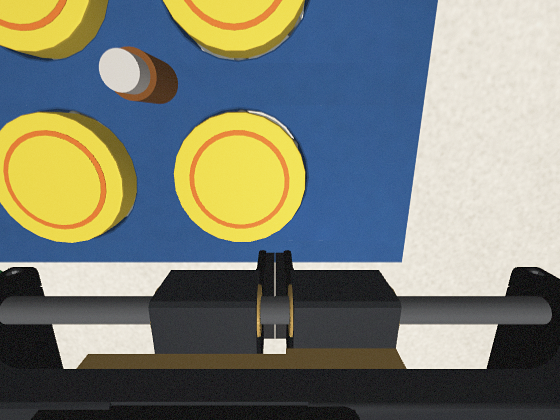

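The wrist view shows the nearest cover D centred at (240,177), and the closed tips at column 275, about 21 mm to the side and still short of the press point. That agrees with the numbers.

Request:
move_arm:
  series: "19 -21.5 0 0 0 0;19 -21.5 8 0 0 0;19 -21.5 13 0 0 0;19 -21.5 13 0 0 0;19 -21.5 13 0 0 0"

```text
time: 3.45
position: [0.476, -0.0219, 0.1052]
tool_rot: [0.993, 0.121, -0.0, -0.0]
ft_force: [-1.2, 0.0, -0.3]
grip_width: 0.0005
grip_force: 0.0
```

Request:
move_arm:
  series: "0 0 1 0 0 0;0 0 2 0 0 0;0 0 2 0 0 0"

```text
time: 3.7
position: [0.4764, -0.0218, 0.1032]
tool_rot: [0.993, 0.121, 0.0, 0.0]
ft_force: [0.4, 0.6, 0.0]
grip_width: 0.0007
grip_force: 0.0
```

Request:
move_arm:
  series: "0 0 1 0 0 0;0 0 2 0 0 0;0 0 2 0 0 0"

```text
time: 3.95
position: [0.4764, -0.0215, 0.1009]
tool_rot: [0.993, 0.121, -0.0, -0.0]
ft_force: [-0.1, 0.1, -0.2]
grip_width: 0.0006
grip_force: 0.0
```

Request:
move_arm:
  series: "0 0 1 0 0 0;0 0 2 0 0 0;0 0 2 0 0 0"

```text
time: 4.2
position: [0.4764, -0.0214, 0.0989]
tool_rot: [0.993, 0.122, -0.0, -0.0]
ft_force: [-0.1, 0.4, 0.4]
grip_width: 0.0006
grip_force: 0.0
```

Request:
move_arm:
  series: "0 0 1 0 0 0;0 0 1 0 0 0;0 0 1 0 0 0"

```text
time: 4.45
position: [0.4765, -0.0214, 0.098]
tool_rot: [0.993, 0.122, -0.0, -0.0]
ft_force: [-0.2, 0.9, 0.3]
grip_width: 0.0004
grip_force: 0.0
```

Request:
move_arm:
  series: "0 0 1 0 0 0;0 0 1 0 0 0;0 0 1 0 0 0"

```text
time: 4.7
position: [0.4766, -0.0215, 0.0971]
tool_rot: [0.993, 0.122, 0.0, 0.0]
ft_force: [-0.6, 0.1, 0.3]
grip_width: 0.0006
grip_force: 0.6
```

Request:
move_arm:
  series: "0 0 1 0 0 0;0 0 1 0 0 0;0 0 1 0 0 0"

```text
time: 4.95
position: [0.4766, -0.0215, 0.0962]
tool_rot: [0.993, 0.122, 0.0, 0.0]
ft_force: [-0.4, -0.4, 2.5]
grip_width: 0.0005
grip_force: 1.6
```

Request:
move_arm:
  series: "0 0 1 0 0 0;0 0 1 0 0 0;0 0 1 0 0 0"

```text
time: 5.2
position: [0.4765, -0.0215, 0.0953]
tool_rot: [0.993, 0.122, 0.0, 0.0]
ft_force: [-0.9, 0.8, 5.7]
grip_width: 0.0005
grip_force: 2.7
```

Request:
move_arm:
  series: "0 0 1 0 0 0;0 0 1 0 0 0;0 0 1 0 0 0"

```text
time: 5.45
position: [0.4765, -0.0215, 0.0945]
tool_rot: [0.993, 0.122, 0.0, 0.0]
ft_force: [-1.6, 0.8, 8.1]
grip_width: 0.0004
grip_force: 3.7
```

Run:
```python
from m import *
o=robot.get_obs();print(o['time'],o['position'],o['ft_force'],o['moment'])
c=robot.camera('scene');cv2.imwrite('pics/s1.png',cv2.resize(c['img'][180:290,220:420,::-1],None,fx=4,fy=4,interpolation=2))
```

```text
5.45 [ 0.47652857 -0.02149401  0.09445618] [-1.59200897  0.78191898  8.07981225] [0.07377575 0.21931438 0.06648964]
```

View pics/s1.png

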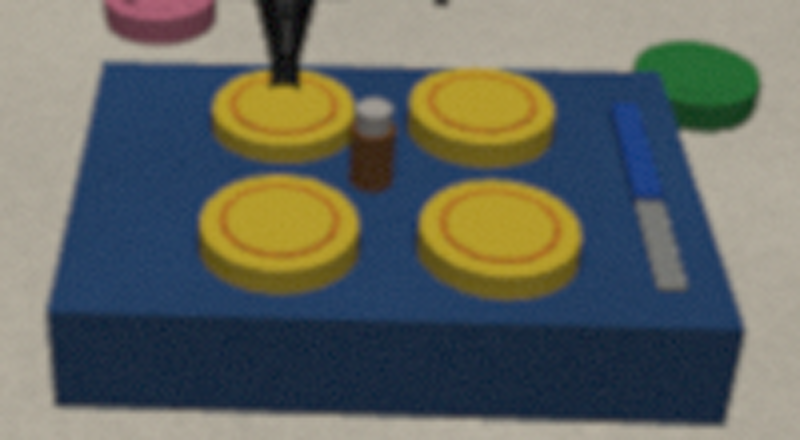

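Cover D at crop (285,110) stays level under 8 N after 2.7 mm (about 3 N/mm), so it is sound. Next is C.

Request:
move_arm:
  series: "0 0 -18 0 0 0;-1 -35 -18 0 0 0;-1 -70 -18 0 0 0;-2 -100 -18 0 0 0;-2 -110 -18 0 0 0;-2 -110 -8 0 0 0;-2 -110 -6 0 0 0;-2 -110 -6 0 0 0"

```text
time: 6.17
position: [0.4479, 0.0846, 0.0994]
tool_rot: [0.993, 0.122, -0.001, -0.0]
ft_force: [-0.6, 0.4, -0.1]
grip_width: 0.0007
grip_force: 0.0
```

Request:
move_arm:
  series: "0 0 1 0 0 0;0 0 2 0 0 0;0 0 2 0 0 0"

```text
time: 6.42
position: [0.4483, 0.0842, 0.0981]
tool_rot: [0.993, 0.121, 0.0, 0.0]
ft_force: [0.1, 0.4, 0.4]
grip_width: -0.0001
grip_force: 0.1
```

Request:
move_arm:
  series: "0 0 1 0 0 0;0 0 1 0 0 0;0 0 1 0 0 0"

```text
time: 6.67
position: [0.4478, 0.0846, 0.0972]
tool_rot: [0.993, 0.121, -0.0, 0.0]
ft_force: [-0.4, -1.2, 0.6]
grip_width: 0.0004
grip_force: 0.7
```

Request:
move_arm:
  series: "0 0 1 0 0 0;0 0 1 0 0 0;0 0 1 0 0 0"

```text
time: 6.92
position: [0.4474, 0.0847, 0.0961]
tool_rot: [0.993, 0.122, -0.001, -0.0]
ft_force: [-1.9, -0.9, 3.1]
grip_width: 0.0006
grip_force: 1.6
```

Request:
move_arm:
  series: "0 0 1 0 0 0;0 0 1 0 0 0;0 0 1 0 0 0"

```text
time: 7.17
position: [0.4473, 0.0848, 0.095]
tool_rot: [0.993, 0.122, -0.001, -0.0]
ft_force: [-2.5, -1.5, 4.5]
grip_width: 0.0004
grip_force: 2.2
```

Request:
move_arm:
  series: "0 0 0.5 0 0 0;0 0 0.5 0 0 0;0 0 0.5 0 0 0"

```text
time: 7.42
position: [0.4474, 0.0848, 0.0945]
tool_rot: [0.993, 0.122, -0.001, -0.0]
ft_force: [-3.3, -1.8, 5.1]
grip_width: 0.0003
grip_force: 2.7
```

Here the force rises more slowly and a sideways force appears. I look for tilt.

Run:
```python
from m import *
c=robot.camera('scene');cv2.imwrite('pics/s2.png',cv2.resize(c['img'][180:290,220:420,::-1],None,fx=4,fy=4,interpolation=2))
```

```text
(no output)
```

View pics/s2.png

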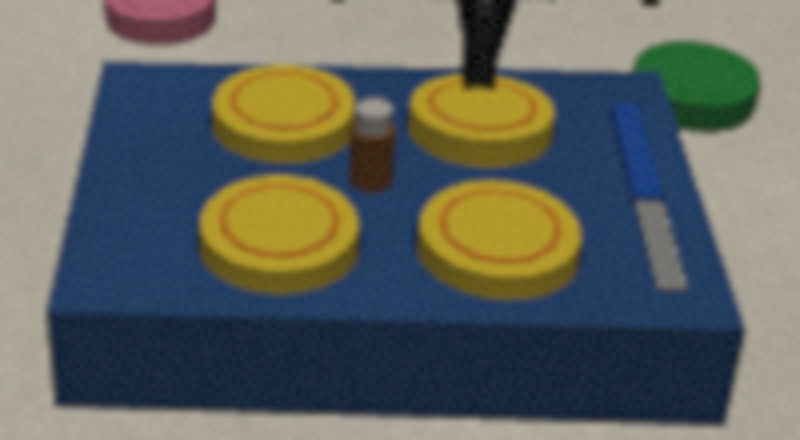

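Request:
move_arm:
  series: "0 0 0.6 0 0 0;0 0 0.6 0 0 0;0 0 0.6 0 0 0"

```text
time: 7.72
position: [0.4471, 0.0848, 0.0939]
tool_rot: [0.993, 0.122, -0.001, -0.0]
ft_force: [-5.2, -1.3, 6.2]
grip_width: 0.0005
grip_force: 3.1
```

Run:
```python
from m import *
c=robot.camera('scene');cv2.imwrite('pics/s3.png',cv2.resize(c['img'][180:290,220:420,::-1],None,fx=4,fy=4,interpolation=2))
g=[cv2.imread(f'pics/s{i}.png')[:,:,2].astype(float) for i in (1,2,3)]
def edge(im,x,y0,y1): # row of strongest drop (bright top -> dark side) near rim, and lower rim
    col=cv2.GaussianBlur(im,(9,9),2)[y0:y1,x-10:x+11].mean(1); d=np.diff(col); i=d.argmin(); w=slice(max(i-4,0),i+5); ww=-np.minimum(d[w],0); return y0+(np.arange(len(d))[w]*ww).sum()/ww.sum()
for nm,xs,y0,y1,y2 in (('C',(440,485,525),110,150,175),('D',(245,285,325),105,145,172)):
    for k,im in enumerate(g): print(nm,'pic',k+1,[(round(edge(im,x,y0,y1),1),round(edge(im,x,y1,y2),1)) for x in xs])
```

```text
C pic 1 [(np.float64(133.9), np.float64(159.0)), (np.float64(143.1), np.float64(167.5)), (np.float64(137.9), np.float64(162.9))]
C pic 2 [(np.float64(130.0), np.float64(159.0)), (np.float64(139.2), np.float64(167.4)), (np.float64(135.1), np.float64(163.0))]
C pic 3 [(np.float64(129.1), np.float64(159.0)), (np.float64(138.8), np.float64(167.5)), (np.float64(134.9), np.float64(162.9))]
D pic 1 [(np.float64(138.1), np.float64(157.1)), (np.float64(141.5), np.float64(162.8)), (np.float64(137.9), np.float64(157.1))]
D pic 2 [(np.float64(133.9), np.float64(157.9)), (np.float64(139.7), np.float64(162.7)), (np.float64(133.1), np.float64(157.2))]
D pic 3 [(np.float64(133.2), np.float64(157.1)), (np.float64(139.7), np.float64(162.8)), (np.float64(133.0), np.float64(157.9))]
```

C rocks: its near rim rises about 4 crop px, where sound D's sank about 4 px. I let it fall level, go to its middle and push.

Request:
move_arm:
  series: "0 0 -5 0 0 0;0 0 -10 0 0 0;10 0 -12 0 0 0;28 0 -12 0 0 0;28 0 -12 0 0 0;28 0 -8 0 0 0;28 0 -6 0 0 0;28 0 -6 0 0 0"

```text
time: 8.43
position: [0.4737, 0.0916, 0.0993]
tool_rot: [0.993, 0.121, -0.001, -0.0]
ft_force: [0.7, -0.8, 0.5]
grip_width: 0.0005
grip_force: 0.0
```

Request:
move_arm:
  series: "0 0 1 0 0 0;0 0 2 0 0 0;0 0 3 0 0 0;0 0 4 0 0 0;0 0 5 0 0 0;0 0 5 0 0 0;0 0 5 0 0 0"

```text
time: 9.02
position: [0.4745, 0.0915, 0.0954]
tool_rot: [0.993, 0.122, -0.001, -0.0]
ft_force: [-2.2, -0.7, 7.3]
grip_width: 0.0005
grip_force: 3.7
```

Centred, and it now feels like a sound cover. I push further.

Request:
move_arm:
  series: "0 0 1 0 0 0;0 0 2 0 0 0;0 0 3 0 0 0;0 0 3 0 0 0"

```text
time: 9.35
position: [0.4745, 0.0915, 0.0929]
tool_rot: [0.993, 0.122, -0.0, 0.0]
ft_force: [-3.1, 0.3, 12.9]
grip_width: 0.0005
grip_force: 6.3
```

Request:
move_arm:
  series: "0 0 1 0 0 0;0 0 2 0 0 0;0 0 3 0 0 0;0 0 3 0 0 0"

```text
time: 9.68
position: [0.4745, 0.0915, 0.09]
tool_rot: [0.993, 0.122, -0.0, 0.0]
ft_force: [-3.5, -0.8, 12.5]
grip_width: 0.0
grip_force: 6.4
```

Request:
move_arm:
  series: "0 0 1 0 0 0;0 0 2 0 0 0;0 0 3 0 0 0;0 0 3 0 0 0"

```text
time: 10.02
position: [0.4745, 0.0915, 0.0872]
tool_rot: [0.993, 0.122, -0.0, 0.0]
ft_force: [-3.9, -1.0, 16.2]
grip_width: 0.0004
grip_force: 7.7
```

Request:
move_arm:
  series: "0 0 1 0 0 0;0 0 2 0 0 0;0 0 2 0 0 0;0 0 2 0 0 0"

```text
time: 10.35
position: [0.4745, 0.0915, 0.0857]
tool_rot: [0.993, 0.122, -0.0, 0.0]
ft_force: [-4.0, -0.2, 19.3]
grip_width: 0.0003
grip_force: 9.5
```

Request:
move_arm:
  series: "0 0 1 0 0 0;0 0 2 0 0 0;0 0 2 0 0 0;0 0 2 0 0 0"

```text
time: 10.68
position: [0.4744, 0.0915, 0.0841]
tool_rot: [0.993, 0.122, -0.0, 0.0]
ft_force: [-4.3, 0.0, 22.6]
grip_width: 0.0003
grip_force: 11.4
```

Force against travel fits: 22.6 N ÷ 2.5 N/mm + 5 mm ≈ 14 mm, so the catch is home. I release slowly, touch once lightly to check the new height, then retreat.

Request:
move_arm:
  series: "0 0 -3 0 0 0;0 0 -6 0 0 0;0 0 -9 0 0 0;0 0 -14 0 0 0;0 0 -14 0 0 0;0 0 -14 0 0 0"

```text
time: 11.18
position: [0.4757, 0.0915, 0.0961]
tool_rot: [0.993, 0.122, 0.001, 0.0]
ft_force: [0.2, 0.5, 0.1]
grip_width: 0.0006
grip_force: 0.0
```

Request:
move_arm:
  series: "0 0 2 0 0 0;0 0 3 0 0 0;0 0 3 0 0 0"

```text
time: 11.43
position: [0.4754, 0.0915, 0.0926]
tool_rot: [0.993, 0.121, 0.0, -0.0]
ft_force: [0.5, -0.1, 2.9]
grip_width: 0.0006
grip_force: 1.1
```

Request:
move_arm:
  series: "0 0 2 0 0 0;0 0 3 0 0 0;0 0 3 0 0 0"

```text
time: 11.68
position: [0.4755, 0.0915, 0.0902]
tool_rot: [0.993, 0.122, 0.0, 0.0]
ft_force: [-1.2, -0.6, 7.3]
grip_width: 0.0006
grip_force: 3.9
```

Request:
move_arm:
  series: "0 0 -10 0 0 0;0 0 -40 0 0 0;0 0 -80 0 0 0;-35 0 -110 0 0 0;-35 0 -110 0 0 0;-35 0 -110 0 0 0"

```text
time: 12.18
position: [0.4401, 0.0831, 0.2016]
tool_rot: [0.993, 0.121, 0.001, 0.0]
ft_force: [-0.5, -0.1, -0.1]
grip_width: 0.0003
grip_force: 0.0
```

Run:
```python
from m import *
o=robot.get_obs();print(o['time'],o['position'],o['ft_force'])
c=robot.camera('scene');cv2.imwrite('pics/s4.png',cv2.resize(c['img'][180:290,220:420,::-1],None,fx=4,fy=4,interpolation=2))
```

```text
12.1833 [0.44010845 0.08310597 0.20164139] [-0.45616948 -0.13380158 -0.1411864 ]
```

View pics/s4.png

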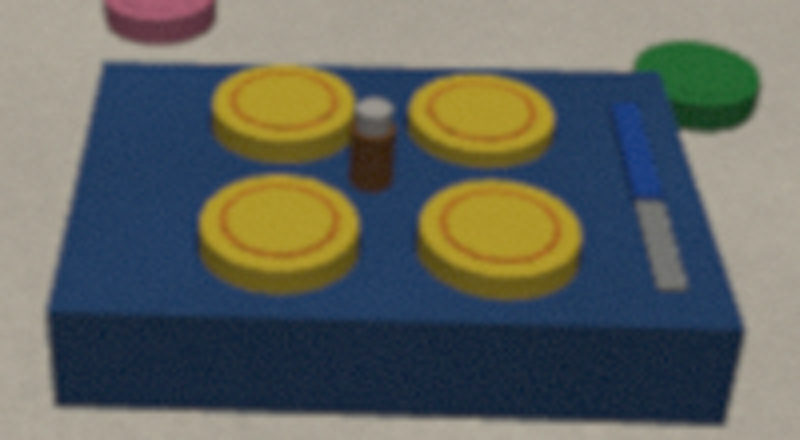

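Cover C, centred at about (482,108) in the crop, now sits level and about 5 mm lower, with contact at TCP z of about 0.0935 against 0.098 before. The vial, the spatula and the other covers are where they were.

```bash
python3 -c "
from rig import robot
print(robot.hand_in())"
```

```text
the job is handed in; nothing more can be done
None
```

The loose cover was the one at about (0.475, 0.092) m: it rocked when pressed at its edge, I pushed it home in its middle (about 5 mm lower and staying down), and I handed the job in at about 12 s; one other cover was pressed lightly and was sound, and the last two were not pressed because the rocking one was already found.

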